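Clamp a sample tub for a lid-seal test and hold the cam at full lift

TASK

Clamp the white tub in the blue test clamp for its lid-seal test: swing the steel bar round over the tub until its end is fully home in the steel catch, and only then raise the red-handled cam lever until it stands straight up, its point of highest lift, where the platen presses the tub against the pad under the bar. The lever springs back if let go, so keep hold of its red handle there and finish while still holding it up with the gripper. Leave the other things on the bench undisturbed.

Things in the scene. Friction and masses are not known exactly. Their poses are not given: they have to be found in the camera images.
- test_clamp: the blue test clamp, fixed to the bench but standing elsewhere each time, turned up to 0.3 rad. Origin on the bench under the centre of its base (150 mm along its x, 120 along y, top 50 mm high). Its x points away from the robot, y left, z up. The catch, a steel post with an upper and a lower lip, stands at x = -50 mm, y = -20, up to 159 mm high, and is open to the left (+y)
- swing_bar (a joint): hinge of the steel swing bar about a vertical post, rad: 0 = end fully home in the catch against the stop, bar pointing along the clamp's -x; grows as the bar swings out to the left (+y). It starts at 0.5 to 1.2 and stays where it is left (light friction, about 0.4 N at the knob). The bar is 22 mm wide, 12 thick, top 150 mm above the bench
- bar_knob (a point): grip point on the upright black knob at the free end of the bar: 18 mm across, round, from 150 to 196 mm above the bench; the point is on its axis at 180 mm. The knob circles the bar hinge at 137 mm; when closed it is at x = -82 mm, y = 0 in the clamp's frame
- bar_hinge (a point): point on the bar's vertical hinge axis at the height of bar_knob (180 mm), at x = 55 mm, y = 0 in the clamp's frame
- cam_lever (a joint): hinge of the cam lever on the clamp's right (-y) side, about an axis along the clamp's y, rad: 0 = rest stop, lever leaning to the robot (-x), 20 degrees above level; grows as the handle rises and swings back (+x); at 1.22 the lever stands straight up, the highest lift (9.8 mm); further stop at 1.75, where the lift has fallen again. A return spring pulls it to 0 from everywhere: about 2 N at the handle at rest (with the weights), 4 N when upright
- lever_handle: red round grip bar at the end of the lever, level, lying along the clamp's y, 16 mm thick (ends 19 mm), 61 mm long; origin at its middle, 100 mm from the cam axis; about 74 mm above the bench at rest, 140 mm with the lever upright. The lever arm joins it at its inner (+y) end. It is a revolving grip: it spins easily on its own axis as the lever swings
- lever_axis (a point): point on the cam axis in the plane in which lever_handle's origin moves: 40 mm above the bench, at x = 15 mm, y = -113 in the clamp's frame
- platen: aluminium lifting plate of the clamp, 72 x 116 x 8 mm; origin at the centre of its nest on its top face, 71 mm above the bench when down, about 81 mm at full lift. A black ring 66 mm across and 6 mm high keeps the tub in place
- press_pad: round black rubber pad 40 mm across on a spring (2 N/mm, travel 8 mm) under the bar, 55 mm from the bar's hinge; origin at the centre of its underside, 122 mm above the bench, 5 mm above the tub while the platen is down
- sample_tub: white round screw-lid tub to be tested, 53 mm across, 46 high, already standing loose in the platen's nest; origin under its centre
- spare_tub: bystander: a second white screw-lid tub, 53 mm across and 46 high, standing on the bench left of the clamp; origin under its centre
- carton: bystander: small printed carton 52 x 62 x 70 mm on the bench behind the clamp; origin under its centre
- amber_bottle: bystander: small amber bottle with white cap, 46 mm across, 88 high, between stirrer and drawer box; origin under its centre
- timer: bystander: square white timer 63 x 63 x 21 mm at the front left; origin under its centre
- tall_tub: bystander: taller white tub 51 mm across, 85 high, far left; origin under its centre
- beaker: bystander: glass beaker 60 mm across, 67 high, left; origin under its centre
- marker_1: bystander: marker pen with red cap, 137 mm long, 18 mm thick, lying on the bench; origin under its centre

How it is judged:
On the way, in this order (a step that is already met when the one before it is completed fails the run):
1. the swing bar is fully home in its catch while the cam lever is still down (value of joint swing_bar below 0.05 rad and value of joint cam_lever below 0.5 rad), for 0.2 s.
2. with the bar home, the lever stands upright at its highest lift, held by the fingers, and the tub is pressed against the pad (value of joint swing_bar below 0.05 rad and value of joint cam_lever between 1.0517 and 1.3917 rad and contact force between sample_tub and press_pad above 4 N and contact force between the fingers and lever_handle above 0.5 N), for 0.5 s.
At the end, for the whole second after the job is handed in: Bar home in its catch (within 0.05 rad); lever still and upright (within 0.17 rad); platen raised 8.5 mm or more; tub upright in its nest (within 6 mm of centre), pressed on the pad with over 4 N; fingers still on the red handle (over 0.5 N) (all of step 2 and velocity of joint cam_lever between -0.1 and 0.1 rad/s and horizontal distance between sample_tub and platen below 0.006 m and angle between sample_tub's own z axis and vertical below 0.1 rad and z of platen in the frame of test_clamp above 0.0795 m); the arm keeps its last pose, push and grip.
It fails at once if a bystander on the bench was moved by more than 30 mm or knocked over (distance of any of spare_tub, carton, amber_bottle, timer, tall_tub, beaker, marker_1 from where it was at the start of the episode above 0.03 m or angle between any of spare_tub, carton, amber_bottle, timer, tall_tub, beaker's own z axis and vertical above 0.5 rad).
It also fails if it takes over 48 s, if anything falls off the work surface, if the arm or the gripper's body presses on something with over 40 N, if the wrist force passes 120 N, or if a joint passes its speed limit or range.

ROBOT

A 6-joint arm with a two-finger parallel gripper is mounted at the origin on a cart in front of the work surface, level with it; the furniture and walls round the work are solid. World frame = base frame: x ahead of the robot, y to its left, z up, the work surface at z = 0. Lengths are in m, angles in rad, forces in N, time in s.
With the tool pointing down it reaches from about 0.15 to 0.775 m from the base axis. Payload 6.1 kg.
Tool frame: the origin (TCP) lies on the centre line of the jaws, within the pads' length; the fingertips stand 14 mm ahead of it and the grasp point (between the pads) lies 5 mm behind it (bot.tips_ahead is the distance from the TCP to the fingertips, in m); z points along the fingers, y is the direction in which the jaws open and shut (so a half turn about z gives the same grasp; the last joint's range is limited). The gripper opens to 85 mm and grips with 20 to 120 N. Pads are 22 mm wide; open, the fingers measure 114 mm over their backs; the gripper's body (76 mm by 85 mm) begins 54 mm behind the grasp point. The pads swing forward as they close: fully open they stand 13 mm farther back than shut.
Start: joints at [-1.107, 0.126, -0.04, 1.405, 0, 1.571], TCP at [0.235, -0.47, 0.207] pointing down, gripper open.
Joint ranges: [-2.72, 2.72], [-0.95, 1.95], [-1.27, 1.35], [-1.78, 2.02], [-1.46, 1.47], [-3.14, 3.14]. Speed limits (rad/s): [2.39, 2.39, 3.01, 3.14, 3.14, 3.14].

INTERFACE

Orientations are given as a 3x3 rotation matrix whose columns are the frame's x, y, z axes.
In Python, from workcell import bot gives the robot as it stands. The module is installed in compiled form; this text tells all that it offers.
- The arm moves only by the tool drive_tool, never from a script. Its argument "moves" is a list of rows, each an object of numbers: "dx", "dy", "dz": the shift along the tool's x, y, z in mm; "rx", "ry", "rz": the turn, a rotation vector about the tool's x, y, z in degrees; "jaw": the gripper's target within -1 to 1 (fully open at 1, half-way at 0, shut at -1). A call has exactly 5 rows; each row shifts and turns the commanded pose from where the row before left it, along the tool's axes as they then stand; what a row does not reach is not made up. A row lasts 1/12 s, in which the tool goes at most 41.7 mm and 7.16 degrees, less where a joint would pass 70% of its speed; a pose out of reach is approached as far as the arm can. A call is refused whole if a number of a shift passes 41.7 or a number of a turn 7.16, either way. A call with a gripper value outside its range is refused whole. The fingers move at their own pace and stop on an object; "force" is the grip in N (left out, the last holds). Time passes only in rows, so rows that do not move let the fingers close, or fill a call up. It gives the time, the measured TCP pose, the force and the opening at its end, in the units of the state.
- bot.observe(): the state, without advancing time (a new reading comes with each control period).
- bot.camera(name): name is "scene" or "side" or "wrist"; returns a dict with "image" (480x640x3 uint8, red, green, blue), "intrinsics" (3x3 intrinsics, pixels), "extrinsics" (4x4, takes a point from camera to world coordinates); the wrist camera has in their place "mount" (4x4, takes a point from camera to tool coordinates, whose origin is the TCP and whose axes are the flange's). Camera axes: x right, y down, z forward; pixel columns grow to the right and rows downward; lengths in m; the calibration is good to about 2 mm. The wrist camera is an equidistant fisheye: a pixel r from the principal point sees the ray r / f radians off the axis. A picture is of the moment at which its call begins: read the wrist's pose just before it. There is no depth.
- bot.sign_off(): hands the job in, once; it reports no verdict.
The state is a dict: "t": time; "joint_pos": joint angles; "joint_vel": joint speeds; "tau": joint torques, N m; "tcp_pos": TCP position; "ee_rot": TCP orientation; "wrist_force": force on the tool from outside, world axes, zero at the start; "torque": the same for the moment, N m; "finger_gap": opening from 0.0 (shut) to 1.0 (fully open).
Only numpy, scipy, OpenCV 4.12 (cv2) and the standard library are available. Lean on these libraries where they do the work, as an engineer would, in place of code of your own. Each camera call takes 0.05 s, during which the arm holds its last target. There are 200 camera calls.

## Working session

There is one attempt and no reset: what is moved stays moved. The work goes in short steps, Python scripts to look and compute and a tool call to move; the robot and the scene stay as the last step left them, time stands still between calls to the robot, and variables do not carry over. Pictures are saved under pics/ and viewed, about 8 in all and at most 12, crops included, and the job is handed in when it is done.

Besides the shell and the picture viewer there is one more tool, called after "Request:" as a command line: name --argument value ..., lists and objects as JSON in quotes. drive_tool: Moves the arm, as the interface text tells. Its arguments: {"type":"object","properties":{"moves":{"type":"array","items":{"type":"object","properties":{"dx":{"type":"number"},"dy":{"type":"number"},"dz":{"type":"number"},"rx":{"type":"number"},"ry":{"type":"number"},"rz":{"type":"number"},"jaw":{"type":"number"}}}},"force":{"type":"number"}},"required":["moves"]}

```bash
mkdir -p pics
python3 - <<'E'
from workcell import bot
import cv2,numpy as np
np.set_printoptions(precision=4,suppress=True)
s=bot.observe();print(s['t'],s['tcp_pos'],s['ee_rot'],s['finger_gap'],bot.tips_ahead)
for n in("scene","side","wrist"):
    c=bot.camera(n);cv2.imwrite(f"pics/{n}0.png",c["image"][:,:,::-1])
    print(n,c["intrinsics"],c.get("extrinsics"),c.get("mount"))
E
```

```text
0.0 [ 0.2347 -0.4691  0.2061] [[ 0.8944  0.4474 -0.0007]
 [ 0.4474 -0.8944  0.0015]
 [ 0.     -0.0016 -1.    ]] 0.9987981283294942 0.014
scene [[489.8547   0.     318.636 ]
 [  0.     489.8547 244.563 ]
 [  0.       0.       1.    ]] [[ 0.4929 -0.3609  0.7917 -0.4346]
 [-0.87   -0.194   0.4532 -0.5705]
 [-0.0099 -0.9122 -0.4096  0.6411]
 [ 0.      0.      0.      1.    ]] None
side [[549.6691   0.     313.8833]
 [  0.     549.6691 249.373 ]
 [  0.       0.       1.    ]] [[ 0.0524 -0.7862  0.6157 -0.3127]
 [-0.9985 -0.0305  0.0462 -0.0572]
 [-0.0175 -0.6172 -0.7866  1.249 ]
 [ 0.      0.      0.      1.    ]] None
wrist [[371.6483   0.     319.7541]
 [  0.     371.6483 239.38  ]
 [  0.       0.       1.    ]] None [[-0.0004 -0.9603 -0.2791  0.0696]
 [ 1.     -0.0005  0.0005 -0.0005]
 [-0.0006 -0.2791  0.9603 -0.1671]
 [ 0.      0.      0.      1.    ]]
```

View pics/scene0.png

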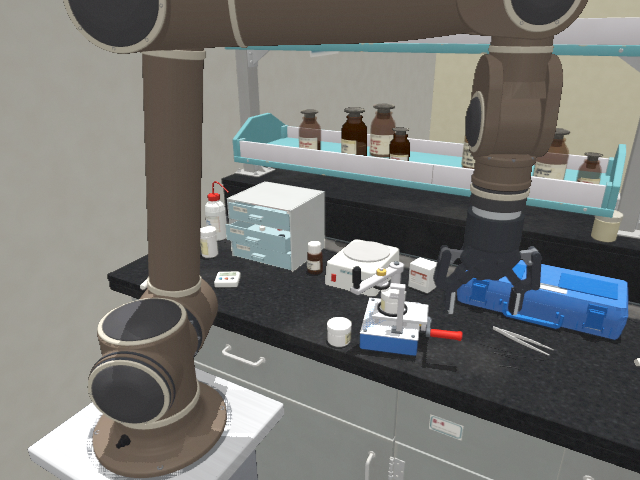

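View pics/side0.png

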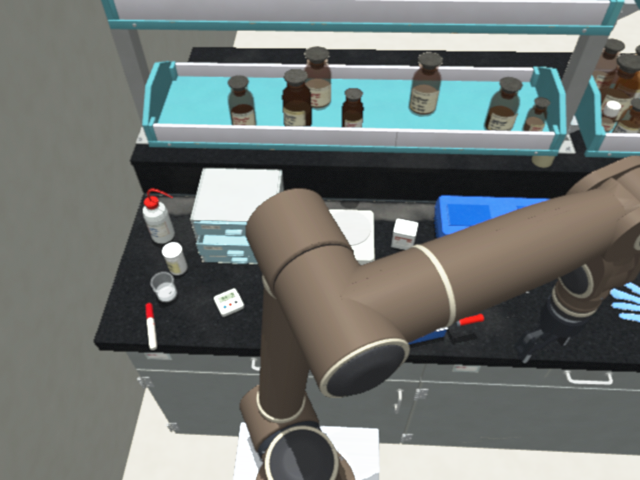

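The scene view shows the clamp at about (395,325), the black knob at (357,278), and the red handle at (447,335). In the side view the arm hides most of the clamp; only the handle at (470,320) shows. Next I'll cast rays.

```bash
cat > h.py <<'E'
from workcell import bot
import cv2,numpy as np
np.set_printoptions(precision=4,suppress=True)
def ray(c,uv,s=None):
    K=c["intrinsics"];x=(uv[0]-K[0,2])/K[0,0];y=(uv[1]-K[1,2])/K[1,1]
    if "mount" in c:
        r=np.hypot(x,y);d=np.array([x/r*np.sin(r),y/r*np.sin(r),np.cos(r)]) if r>0 else np.array([0,0,1.])
        T=np.eye(4);T[:3,:3]=s["ee_rot"];T[:3,3]=s["tcp_pos"];E=T@c["mount"]
    else: d=np.array([x,y,1.]);E=c["extrinsics"]
    d=E[:3,:3]@d;return E[:3,3],d/np.linalg.norm(d)
def plane(r,z): o,d=r;return o+d*(z-o[2])/d[2]
def meet(rs):
    A=sum(np.eye(3)-np.outer(d,d) for o,d in rs);b=sum((np.eye(3)-np.outer(d,d))@o for o,d in rs)
    p=np.linalg.solve(A,b);return p,[np.linalg.norm(np.cross(p-o,d)) for o,d in rs]
def snap(n,name):
    s=bot.observe();c=bot.camera(n);cv2.imwrite(f"pics/{name}.png",c["image"][:,:,::-1]);return s,c
def red(img,area=30):
    h=cv2.cvtColor(img,cv2.COLOR_RGB2HSV);m=cv2.inRange(h,(0,150,90),(6,255,255))|cv2.inRange(h,(174,150,90),(180,255,255))
    n,l,st,ce=cv2.connectedComponentsWithStats(m);out=[]
    for i in range(1,n):
        if st[i,4]>area: out.append((ce[i],st[i],cv2.boxPoints(cv2.minAreaRect(np.argwhere(l==i)[:,::-1].astype(np.float32)))))
    return out
E
python3 - <<'E'
from h import *
for n in("scene","side","wrist"):
    s=bot.observe();c=bot.camera(n)
    for ce,st,bx in red(c["image"]):
        print(n,ce,st,bx.tolist());r=ray(c,ce,s);print(plane(r,.074))
    if n=="scene":
        print("knob",plane(ray(c,(357,271)),.19)); im=c["image"][240:370,300:480];cv2.imwrite("pics/crop.png",cv2.resize(im,None,fx=4,fy=4,interpolation=cv2.INTER_CUBIC)[:,:,::-1])
E
```

```text
scene [213.4494 196.1573] [208 189  12  12  89] [[205.5, 196.49998474121094], [213.5, 188.49998474121094], [221.0, 195.99998474121094], [213.0, 203.99998474121094]]
[0.8547 0.6074 0.074 ]
scene [446.2932 333.9135] [430 329  33  12 266] [[429.598388671875, 337.4180603027344], [430.4344482421875, 328.2213439941406], [462.2623291015625, 331.1147766113281], [461.42626953125, 340.3114929199219]]
[ 0.4027 -0.3832  0.074 ]
knob [ 0.3611 -0.2029  0.19  ]
side [152.9474 198.3333] [143 188  29  21 228] [[138.6629180908203, 195.46067810058594], [161.6741485595703, 181.0786590576172], [171.4494171142578, 196.71910095214844], [148.4381866455078, 211.1011199951172]]
[0.7798 0.4966 0.074 ]
side [148.8545 309.8182] [145 302   9  16 110] [[144.06153869628906, 302.4923095703125], [151.56922912597656, 301.5538330078125], [153.49229431152344, 316.9384765625], [145.98460388183594, 317.876953125]]
[0.3978 0.4168 0.074 ]
side [471.6359 319.1902] [459 314  25  12 184] [[458.53851318359375, 317.69232177734375], [482.57696533203125, 312.8846435546875], [484.11541748046875, 320.57696533203125], [460.07696533203125, 325.3846435546875]]
[ 0.4043 -0.3871  0.074 ]
wrist [332.6965   3.2791] [291   0  65  12 369] [[291.0, 0.0], [355.0, 0.0], [355.0, 11.0], [291.0, 11.0]]
[ 0.4001 -0.3979  0.074 ]
```

View pics/crop.png

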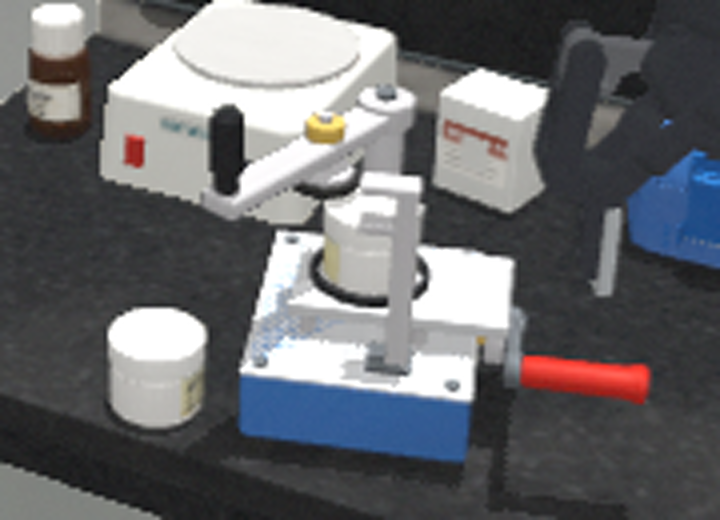

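View pics/wrist0.png

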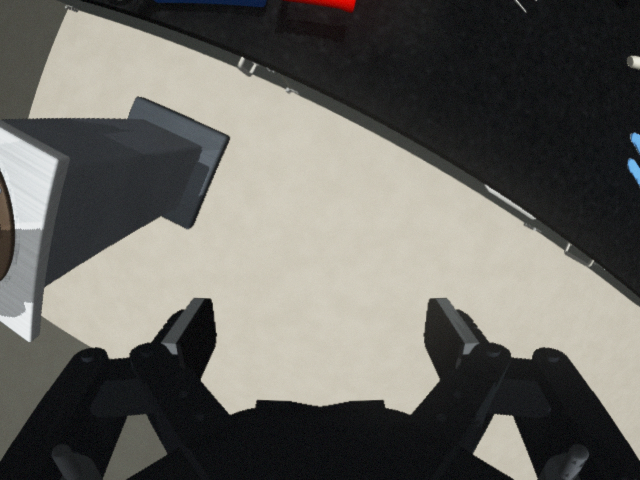

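The crop puts the knob at about scene pixel (357,277) and the hinge cap at (396,263). The catch post is at about (400,315), and the bar stands out to the left. The wrist view shows only the handle's edge, at (332,3).

Run:
```python
from h import *
c=bot.camera("scene");s=c2=bot.camera("side")
p=lambda u,v,z:plane(ray(c,(300+u/4,240+v/4)),z)
ktop=p(228,108,.196);kbot=p(228,190,.152);hin=p(386,98,.155)
print("knob",ktop,kbot,"hinge",hin,"r",np.linalg.norm((kbot-hin)[:2]))
# handle ends
print("inner",p(522,372,.074),"outer",p(646,385,.074))
hd,e=meet([ray(c,(446.3,333.9)),ray(c2,(471.6,319.2))]);print("handle tri",hd,e)
v=hin[:2]-hd[:2];yaw=np.arctan2(v[1],v[0])-np.arctan2(113,134);print("yaw from hinge-handle",yaw,np.linalg.norm(v),np.hypot(134,113))
a=p(240,402,.05);b=p(468,428,.05);print("front edge top",a,b,np.linalg.norm(a-b), "yaw",np.arctan2((a-b)[1],(a-b)[0])-np.pi/2)
```

```text
knob [ 0.3664 -0.2002  0.196 ] [ 0.362  -0.2034  0.152 ] hinge [ 0.4928 -0.2376  0.155 ] r 0.13519520120647116
inner [ 0.3907 -0.3546  0.074 ] outer [ 0.4092 -0.4119  0.074 ]
handle tri [ 0.4014 -0.3849  0.0763] [np.float64(0.0017009090724913042), np.float64(0.001700909072491304)]
yaw from hinge-handle 0.31501191238922055 0.1732979090599851 175.28548142958104
front edge top [ 0.3306 -0.2276  0.05  ] [ 0.3653 -0.337   0.05  ] 0.11479230230766425 yaw 0.30735817185110204
```

Request:
drive_tool --moves '[{"dz": -15, "rz": 4.55, "jaw": 1}, {"dz": -15, "rz": 4.55, "jaw": 0.1}, {"dx": 20, "dy": -22}, {"dx": 20, "dy": -22}, {"dx": 20, "dy": -22}]' --force 20

```text
invalid input
```

Request:
drive_tool --moves '[{"dx": 20, "dy": -22}, {"dx": 20, "dy": -22}, {"dx": 20, "dy": -22}, {"dx": 10, "dy": -10}, {}]'

```text
invalid input
```

Run:
```python
from h import *
s,c=snap("wrist","w1");print(s['t'],s['tcp_pos'],s['ee_rot'],s['finger_gap'])
np.save("s1.npy",np.r_[s['tcp_pos'],s['ee_rot'].ravel()])
```

```text
0.4 [ 0.2348 -0.4695  0.2068] [[ 0.8944  0.4473 -0.0001]
 [ 0.4473 -0.8944  0.0002]
 [ 0.     -0.0002 -1.    ]] 1.0014105655665893
```

View pics/w1.png

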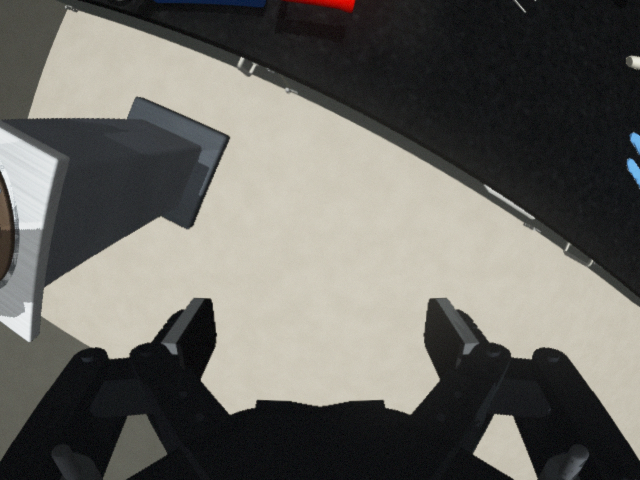

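The arm did not move: both calls were refused as invalid, and this picture matches the last wrist view. I'll give every field in each row.

Request:
drive_tool --moves '[{"dx": 0, "dy": 0, "dz": -15, "rx": 0, "ry": 0, "rz": 4.55, "jaw": 1}, {"dx": 0, "dy": 0, "dz": -15, "rx": 0, "ry": 0, "rz": 4.55, "jaw": 0.1}, {"dx": 20, "dy": -22, "dz": 0, "rx": 0, "ry": 0, "rz": 0, "jaw": 0.1}, {"dx": 20, "dy": -22, "dz": 0, "rx": 0, "ry": 0, "rz": 0, "jaw": 0.1}, {"dx": 20, "dy": -22, "dz": 0, "rx": 0, "ry": 0, "rz": 0, "jaw": 0.1}]' --force 20

```text
t: 0.87
tcp_pos: [0.2725, -0.388, 0.237]
ee_rot: [[0.954, 0.299, 0.0], [0.299, -0.954, -0.0], [0.0, 0.0, -1.0]]
wrist_force: [0.6, 0.6, -0.5]
finger_gap: 0.546
```

Request:
drive_tool --moves '[{"dx": 20, "dy": -22, "dz": 0, "rx": 0, "ry": 0, "rz": 0, "jaw": 0.1}, {"dx": 20, "dy": -22, "dz": 0, "rx": 0, "ry": 0, "rz": 0, "jaw": 0.1}, {"dx": 20, "dy": -22, "dz": 0, "rx": 0, "ry": 0, "rz": 0, "jaw": 0.1}, {"dx": 10, "dy": -10, "dz": 0, "rx": 0, "ry": 0, "rz": 0, "jaw": 0.1}, {"dx": 0, "dy": 0, "dz": 0, "rx": 0, "ry": 0, "rz": 0, "jaw": 0.1}]'

```text
t: 1.28
tcp_pos: [0.317, -0.2929, 0.2374]
ee_rot: [[0.953, 0.304, 0.001], [0.304, -0.953, 0.0], [0.001, 0.0, -1.0]]
wrist_force: [-0.3, -0.3, 0.5]
finger_gap: 0.55
```

Run:
```python
from h import *
s,c=snap("wrist","w2");print(s['t'],s['tcp_pos'],s['finger_gap'])
np.save("s2.npy",np.r_[s['tcp_pos'],s['ee_rot'].ravel()])
for ce,st,bx in red(c["image"]):print(ce,st[4],bx.tolist(),plane(ray(c,ce,s),.074))
```

```text
1.2833 [ 0.317  -0.2929  0.2374] 0.5498595059376742
[444.4345 157.822 ] 1107 [[411.83477783203125, 166.22230529785156], [412.81707763671875, 147.0675506591797], [476.59808349609375, 150.33836364746094], [475.61578369140625, 169.4931182861328]] [ 0.4008 -0.3862  0.074 ]
```

View pics/w2.png

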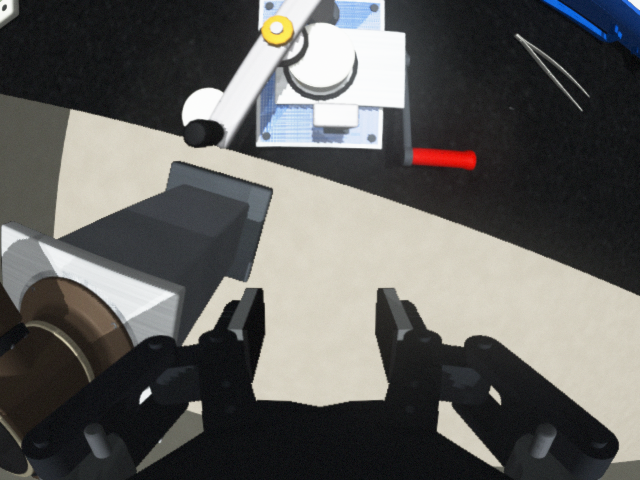

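The wrist view shows the knob top at about (196,134), the catch at (336,117), the handle at (444,158) and the hinge near (325,5). I'll cross it with the scene view.

Run:
```python
from h import *
c=bot.camera("scene");v=np.load("s2.npy");s=dict(tcp_pos=v[:3],ee_rot=v[3:].reshape(3,3));w=bot.camera("wrist")
print("knob top",meet([ray(c,(357,267)),ray(w,(196,134),s)]),plane(ray(w,(196,134),s),.196))
print("handle",meet([ray(c,(446.3,333.9)),ray(w,(444.4,157.8),s)]))
h,e=np.array([.4008,-.3862]),0
for px in ((412.5,157),(476,160)):print(plane(ray(w,px,s),.074))
a,b=plane(ray(w,(257,146),s),.05),plane(ray(w,(382,149),s),.05);print("front edge",a,b,np.linalg.norm(a-b),np.arctan2(*(a-b)[1::-1])-np.pi/2)
cc=plane(ray(w,(336,112),s),.159);print("catch top",cc)
```

```text
knob top (array([ 0.3639, -0.2025,  0.1972]), [np.float64(0.0010874180512533945), np.float64(0.0010874180512532858)]) [ 0.364  -0.2032  0.196 ]
handle (array([ 0.4004, -0.3846,  0.0762]), [np.float64(0.0008916864650802201), np.float64(0.000891686465080305)])
[ 0.391  -0.3571  0.074 ]
[ 0.4103 -0.4171  0.074 ]
front edge [ 0.3555 -0.2179  0.05  ] [ 0.3889 -0.3323  0.05  ] 0.11922887052832422 0.2837131339536634
catch top [ 0.4006 -0.2772  0.159 ]
```

Request:
drive_tool --moves '[{"dx": 24, "dy": -24, "dz": 0, "rx": 0, "ry": 0, "rz": 0, "jaw": 0.1}, {"dx": 24, "dy": -24, "dz": 0, "rx": 0, "ry": 0, "rz": 0, "jaw": 0.1}, {"dx": 24, "dy": -24, "dz": 0, "rx": 0, "ry": 0, "rz": 0, "jaw": 0.1}, {"dx": 0, "dy": 0, "dz": 10, "rx": 0, "ry": 0, "rz": 0, "jaw": 0.1}, {"dx": 0, "dy": 0, "dz": 0, "rx": 0, "ry": 0, "rz": 0, "jaw": 0.1}]'

```text
t: 1.85
tcp_pos: [0.3633, -0.2044, 0.2255]
ee_rot: [[0.953, 0.302, -0.002], [0.302, -0.953, 0.0], [-0.001, -0.001, -1.0]]
wrist_force: [-0.8, -0.1, 0.2]
finger_gap: 0.55
```

Request:
drive_tool --moves '[{"dx": 0, "dy": 0, "dz": 15, "rx": 0, "ry": 0, "rz": 0, "jaw": 0.1}, {"dx": 0, "dy": 0, "dz": 15, "rx": 0, "ry": 0, "rz": 0, "jaw": 0.1}, {"dx": 0, "dy": 0, "dz": 15, "rx": 0, "ry": 0, "rz": 0, "jaw": 0.1}, {"dx": 0, "dy": 0, "dz": 0, "rx": 0, "ry": 0, "rz": 0, "jaw": 0.1}, {"dx": 0, "dy": 0, "dz": 0, "rx": 0, "ry": 0, "rz": 0, "jaw": 0.1}]'

```text
t: 2.27
tcp_pos: [0.3623, -0.2058, 0.1816]
ee_rot: [[0.955, 0.298, -0.002], [0.298, -0.955, 0.001], [-0.001, -0.001, -1.0]]
wrist_force: [0.0, -0.1, 0.5]
finger_gap: 0.548
```

Run:
```python
from h import *
s,c=snap("wrist","w3");print(s['t'],s['tcp_pos'],s['finger_gap'],s['wrist_force'])
```

```text
2.2667 [ 0.3623 -0.2058  0.1816] 0.54767289556644 [ 0.0379 -0.0744  0.5473]
```

View pics/w3.png

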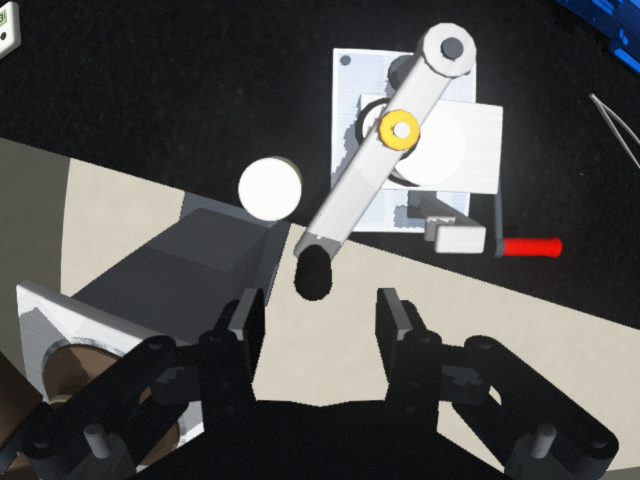

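The knob (313,287) sits between the open pads. The catch is at (450,232) and the bar is free to swing. Next I push along the arc.

Request:
drive_tool --moves '[{"dx": 0, "dy": 12, "dz": 0, "rx": 0, "ry": 0, "rz": 0, "jaw": 0.1}, {"dx": -8, "dy": 15, "dz": 0, "rx": 0, "ry": 0, "rz": 0, "jaw": 0.1}, {"dx": -7.5, "dy": 19, "dz": 0, "rx": 0, "ry": 0, "rz": 0, "jaw": 0.1}, {"dx": -4.5, "dy": 20, "dz": 0, "rx": 0, "ry": 0, "rz": 0, "jaw": 0.1}, {"dx": -1.5, "dy": 12, "dz": 0, "rx": 0, "ry": 0, "rz": 0, "jaw": 0.1}]'

```text
t: 2.73
tcp_pos: [0.3666, -0.2885, 0.1828]
ee_rot: [[0.954, 0.299, 0.001], [0.299, -0.954, -0.002], [0.001, 0.002, -1.0]]
wrist_force: [0.0, -0.8, -0.3]
finger_gap: 0.549
```

Request:
drive_tool --moves '[{"dx": 0, "dy": 3, "dz": 0, "rx": 0, "ry": 0, "rz": 0, "jaw": 0.1}, {"dx": 0, "dy": 3, "dz": 0, "rx": 0, "ry": 0, "rz": 0, "jaw": 0.1}, {"dx": 0, "dy": 2, "dz": 0, "rx": 0, "ry": 0, "rz": 0, "jaw": 0.1}, {"dx": 0, "dy": 0, "dz": 0, "rx": 0, "ry": 0, "rz": 0, "jaw": 0.1}, {"dx": 0, "dy": 0, "dz": 0, "rx": 0, "ry": 0, "rz": 0, "jaw": 0.1}]'

```text
t: 3.15
tcp_pos: [0.3687, -0.2927, 0.182]
ee_rot: [[0.954, 0.301, 0.0], [0.301, -0.954, 0.0], [0.0, -0.0, -1.0]]
wrist_force: [-0.0, -1.0, -0.6]
finger_gap: 0.554
```

Request:
drive_tool --moves '[{"dx": 0, "dy": 2, "dz": 0, "rx": 0, "ry": 0, "rz": 0, "jaw": 0.1}, {"dx": 0, "dy": 2, "dz": 0, "rx": 0, "ry": 0, "rz": 0, "jaw": 0.1}, {"dx": 0, "dy": 2, "dz": 0, "rx": 0, "ry": 0, "rz": 0, "jaw": 0.1}, {"dx": 0, "dy": 0, "dz": 0, "rx": 0, "ry": 0, "rz": 0, "jaw": 0.1}, {"dx": 0, "dy": 0, "dz": 0, "rx": 0, "ry": 0, "rz": 0, "jaw": 0.1}]'

```text
t: 3.57
tcp_pos: [0.3704, -0.2989, 0.1819]
ee_rot: [[0.954, 0.3, -0.0], [0.3, -0.954, 0.0], [-0.0, -0.0, -1.0]]
wrist_force: [-0.4, 0.4, -0.1]
finger_gap: 0.549
```

Run:
```python
from h import *
s,c=snap("wrist","w4");print(s['t'],s['tcp_pos'],s['finger_gap'],s['wrist_force'])
```

```text
3.5667 [ 0.3704 -0.2989  0.1819] 0.549470365953556 [-0.3587  0.3715 -0.0758]
```

View pics/w4.png

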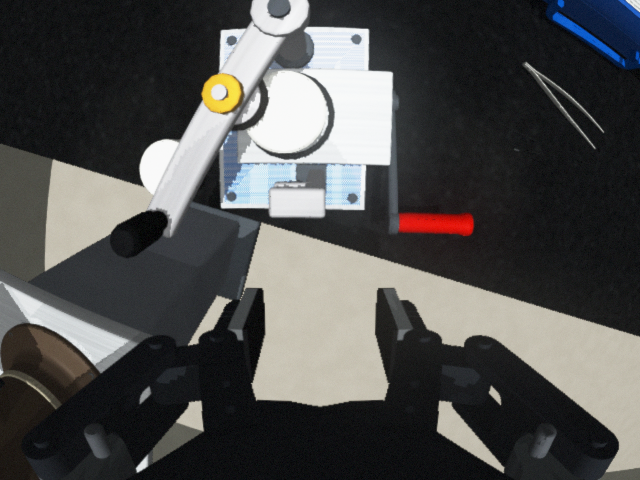

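The bar did not move: the left pad slipped past the robot side of the knob, whose top now shows at about (125,238). I backed off in x too early, before the pad had made contact. I'll re-measure and retry with the pads centred on the knob.

Run:
```python
from h import *
s=bot.observe();w=bot.camera("wrist");c=bot.camera("scene")
im=w["image"].astype(int)
g=cv2.cvtColor(w["image"],cv2.COLOR_RGB2GRAY)[195:270,95:180]
print((cv2.resize(g,None,fx=.33,fy=.33,interpolation=cv2.INTER_AREA)))
k=cv2.cvtColor(c["image"],cv2.COLOR_RGB2GRAY)[255:300,345:372:2];print(k[::3])
R,p=s['ee_rot'],s['tcp_pos']
for px in((122,240),(126,238),(130,238)):
    q=plane(ray(w,px,s),.196);print(px,q,(R.T@(q-p))*1e3)
q=plane(ray(w,(280,8),s),.155);print("hinge",q,(R.T@(q-p))*1e3)
```

```text
[[195 195 195 197 198 198 199 199 198 198 197 197 197 197 197 197 197 198
  198 197 219 216 217 220 217 218 218 217]
 [196 196 197 196 198 199 201 200 200 200 198 196 196 196 197 197 197 197
  191 209 219 216 219 220 217 217 218 217]
 [197 197 198 198 199 201 201 202 202 200 198 196 196 196 197 197 198 197
  194 218 216 217 219 218 217 218 218 220]
 [197 198 198 199 199 201 201 201 201 200 199 197 196 197 196 198 197 188
  206 218 213 218 219 217 216 217 217 223]
 [197 200 200 200 200 200 201 202 201 200 199 198 196 197 199 199 195 180
  182 198 149 165 196 212 217 217 219 222]
 [198 198 199 200 200 202 201 202 201 201 200 198 198 197 195 149  95  48
   41  51  38  53  94 151 214 217 222 214]
 [198 199 200 199 201 202 201 201 201 202 200 199 192 144  64  13  10  11
   10   9   8   9  19  93 180 219 221 197]
 [198 197 198 200 201 200 200 200 201 200 193 148  63  19  10   9   9   9
   10   9   9   9  10  38 158 213 214 173]
 [198 198 197 198 199 201 200 198 192 144  69  15  10   9   9  10   8   8
    8   8  10   9   8  17 116 190 198 137]
 [199 199 199 198 199 199 198 156  66  23  12  
[... 2270 characters left out ...]
32 170 178 179 178 178 179]
 [178 178 180 179  34  33  33  32 148 178 178 249 240 239]
 [178 178 178 178  35  34  33  32 238 242 239 238 238 240]
 [177 179 179 179  88  31  31  96 238 238 241 226 171 152]
 [177 178 178 163 169  78  33 161 231 198 158 148 113 180]
 [ 52  54  73 141 147 152 160 162 152 146 170 178 179 184]
 [ 54  55  56  54  53  75 145 111  77  76 174 178 177 181]
 [ 58  53  50  50  57  51  53  54  53  54  56  55 124 121]]
(122, 240) [ 0.3658 -0.2018  0.196 ] [ 24.8111 -94.0243 -14.1246]
(126, 238) [ 0.3675 -0.2038  0.196 ] [ 25.7939 -91.5721 -14.1249]
(130, 238) [ 0.3682 -0.206   0.196 ] [ 25.7899 -89.3099 -14.1251]
hinge [ 0.4963 -0.2374  0.155 ] [138.5993 -20.8261  26.8673]
```

Request:
drive_tool --moves '[{"dx": 0, "dy": 0, "dz": -35, "rx": 0, "ry": 0, "rz": 0, "jaw": 0.1}, {"dx": 6, "dy": -31, "dz": -10, "rx": 0, "ry": 0, "rz": 0, "jaw": 0.1}, {"dx": 10, "dy": -31, "dz": 0, "rx": 0, "ry": 0, "rz": 0, "jaw": 0.1}, {"dx": 10, "dy": -31, "dz": 0, "rx": 0, "ry": 0, "rz": 0, "jaw": 0.1}, {"dx": 0, "dy": 0, "dz": 5, "rx": 0, "ry": 0, "rz": 0, "jaw": 0.1}]'

```text
t: 4.13
tcp_pos: [0.3672, -0.1989, 0.2234]
ee_rot: [[0.953, 0.304, 0.002], [0.304, -0.953, 0.001], [0.002, 0.0, -1.0]]
wrist_force: [0.2, 0.8, -0.6]
finger_gap: 0.549
```

Request:
drive_tool --moves '[{"dx": 0, "dy": 0, "dz": 20, "rx": 0, "ry": 0, "rz": 0, "jaw": 0.1}, {"dx": 0, "dy": 0, "dz": 20, "rx": 0, "ry": 0, "rz": 0, "jaw": 0.1}, {"dx": 0, "dy": 0, "dz": 0, "rx": 0, "ry": 0, "rz": 0, "jaw": 0.1}, {"dx": 0, "dy": 0, "dz": 0, "rx": 0, "ry": 0, "rz": 0, "jaw": -0.8}, {"dx": 0, "dy": 0, "dz": 0, "rx": 0, "ry": 0, "rz": 0, "jaw": -0.8}]'

```text
t: 4.55
tcp_pos: [0.3674, -0.2028, 0.1827]
ee_rot: [[0.954, 0.3, 0.0], [0.3, -0.954, -0.0], [0.0, 0.0, -1.0]]
wrist_force: [-1.1, -0.6, 0.2]
finger_gap: 0.278
```

Request:
drive_tool --moves '[{"dx": 0, "dy": 0, "dz": 0, "rx": 0, "ry": 0, "rz": 0, "jaw": -0.8}, {"dx": 0, "dy": 0, "dz": 0, "rx": 0, "ry": 0, "rz": 0, "jaw": -0.8}, {"dx": 0, "dy": 0, "dz": 0, "rx": 0, "ry": 0, "rz": 0, "jaw": -0.8}, {"dx": 0, "dy": 0, "dz": 0, "rx": 0, "ry": 0, "rz": 0, "jaw": -0.8}, {"dx": 0, "dy": 0, "dz": 0, "rx": 0, "ry": 0, "rz": 0, "jaw": -0.8}]'

```text
t: 4.97
tcp_pos: [0.3674, -0.2026, 0.1822]
ee_rot: [[0.954, 0.3, 0.0], [0.3, -0.954, -0.0], [0.0, 0.0, -1.0]]
wrist_force: [0.3, 0.2, 0.0]
finger_gap: 0.101
```

The gap closed to 0.10, about 9 mm, but the knob is 18 mm across, so it is not between the pads. I'll look.

Run:
```python
from h import *
s,w=snap("wrist","w5");c=bot.camera("scene")
cv2.imwrite("pics/both.png",np.hstack([w["image"][150:450,170:470],cv2.resize(c["image"][200:320,300:440],(350,300),interpolation=cv2.INTER_CUBIC)])[:,:,::-1])
```

```text
(no output)
```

View pics/both.png

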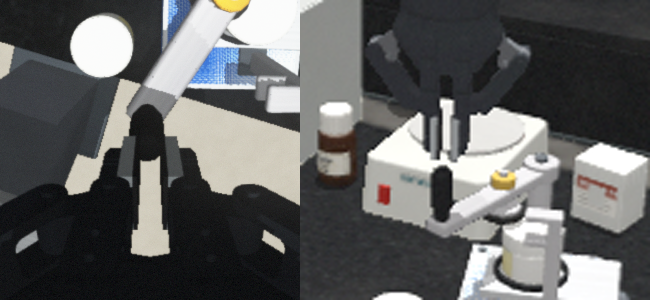

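Fingertips appear above the knob in the scene view: tips at about scene (357,263), knob top at (357,267). I'll triangulate the tips to find their real offset.

Run:
```python
from h import *
s=bot.observe();w=bot.camera("wrist");c=bot.camera("scene")
R,p=s['ee_rot'],s['tcp_pos']
for vrow in (285,292):
    q,e=meet([ray(c,(357.5,263.5)),ray(w,(320,vrow),s)]);print(q,e,R.T@(q-p)*1e3)
E=c["extrinsics"];K=c["intrinsics"]
def proj(P):
    x=np.linalg.inv(E)@np.r_[P,1];x=K@x[:3];return x[:2]/x[2]
print("tcp in scene",proj(p),"tip",proj(p+R[:,2]*.014))
for z in (0,-.03,-.06):
    print(proj(p+R[:,2]*z))
im=cv2.cvtColor(c["image"],cv2.COLOR_RGB2GRAY);print(im[240:290:2,345:372:2])
print(s['joint_pos'],s['tau'])
```

```text
[ 0.3724 -0.1996  0.201 ] [np.float64(0.001116632892088571), np.float64(0.0011166328920885864)] [  5.7764  -1.2093 -18.9697]
[ 0.3699 -0.2006  0.2023] [np.float64(0.0009429616062198618), np.float64(0.0009429616062198249)] [  3.0731  -1.0388 -20.3165]
tcp in scene [358.0412 273.2583] tip [357.8832 279.3773]
[358.0412 273.2583]
[358.3861 259.9043]
[358.7398 246.2103]
[[ 46  48  46  46  48  46 249 249 140  48  48  48  49  48]
 [ 45  48  47  47  47  40 237 236 128  46  48  47  46  46]
 [ 57  45  47  47  47  43 227 237 130  52  48  47  45  46]
 [ 69 235 126  47  74  45 227 235  60  48  49  47 231 234]
 [236 235 128  45 145  53 225 235 141 106  47  60 235 234]
 [234 234 127  49 146  54 227 235 140  85  48  67 233 234]
 [235 236 126  47 145  53 228 236 141  86  48  74 234 233]
 [168 231 128  51 146  53 225 234 141  86  46  76 234 234]
 [250 161  89  53 145  53 225 233 142  84  48 226 233 234]
 [253 252 122  68 145  52 225 234 143  76  47 224 234 234]
 [254 254 145  73 144  44 160  83 143  73  46 219 213 197]
 [254 254 254 254 146  46 252 141 144 109 228 204 204 228]
 [254 254 254 254 250 250 253 143 113 244 253 253 253 254]
 [254 254 254 253 253 160 107 244 252 253 253 253 254 253]
 [180 195 220 242 135  34  37  36 244 252 252 253 253 253]
 [148 162 174 175  32  39  39  33 243 252 252 252 253 253]
 [149 125 129 152  29  30  33  26 167 186 205 232 251 253]
 [171 167 158 136  33  33  36  32 164 174 173 174 175 183]
 [174 174 174 172  33  32  31  33 164 173 173 173 173 172]
 [173 172 174 174  29  30  33  29 164 172 173 166 232 235]
 [173 175 174 174  32  34  32  32  69 166 233 235 234 233]
 [173 173 174 174  27  31  34  26 221 234 234 232 233 234]
 [174 173 173 173  84  30  33  61 234 233 233 234 219 169]
 [173 173 172 173  75  34  30  63 162 164 218 184 149 140]
 [172 171 173 154 164  74  32 157 163 153 142 143 109 174]]
[-0.5038 -0.0724 -0.2983  1.3448  0.      2.3328] [ -0.0166 -30.5409  35.3231   0.0002  -0.0003  -0.0001]
```

The fingertips really stand about 19 mm behind the reported TCP, not 14 mm ahead, so my pushes passed over the knob. I'll work from this measured offset: open, go down 32 mm, and regrip.

Request:
drive_tool --moves '[{"dx": 5, "dy": 0, "dz": 0, "rx": 0, "ry": 0, "rz": 0, "jaw": 0.1}, {"dx": 0, "dy": 0, "dz": 0, "rx": 0, "ry": 0, "rz": 0, "jaw": 0.1}, {"dx": 0, "dy": 0, "dz": 0, "rx": 0, "ry": 0, "rz": 0, "jaw": 0.1}, {"dx": 0, "dy": 0, "dz": 0, "rx": 0, "ry": 0, "rz": 0, "jaw": 0.1}, {"dx": 0, "dy": 0, "dz": 0, "rx": 0, "ry": 0, "rz": 0, "jaw": 0.1}]'

```text
t: 5.58
tcp_pos: [0.372, -0.2009, 0.1818]
ee_rot: [[0.954, 0.3, -0.0], [0.3, -0.954, 0.0], [-0.0, -0.0, -1.0]]
wrist_force: [0.3, 0.1, 0.2]
finger_gap: 0.551
```

Request:
drive_tool --moves '[{"dx": 0, "dy": 0, "dz": 10, "rx": 0, "ry": 0, "rz": 0, "jaw": 0.1}, {"dx": 0, "dy": 0, "dz": 10, "rx": 0, "ry": 0, "rz": 0, "jaw": 0.1}, {"dx": 0, "dy": 0, "dz": 10, "rx": 0, "ry": 0, "rz": 0, "jaw": 0.1}, {"dx": 0, "dy": 0, "dz": 0, "rx": 0, "ry": 0, "rz": 0, "jaw": -0.8}, {"dx": 0, "dy": 0, "dz": 0, "rx": 0, "ry": 0, "rz": 0, "jaw": -0.8}]'

```text
t: 6.0
tcp_pos: [0.3713, -0.2005, 0.1508]
ee_rot: [[0.954, 0.3, -0.002], [0.3, -0.954, 0.001], [-0.002, -0.002, -1.0]]
wrist_force: [-0.3, -0.2, 0.5]
finger_gap: 0.278
```

Request:
drive_tool --moves '[{"dx": 0, "dy": 0, "dz": 0, "rx": 0, "ry": 0, "rz": 0, "jaw": -0.8}, {"dx": 0, "dy": 0, "dz": 0, "rx": 0, "ry": 0, "rz": 0, "jaw": -0.8}, {"dx": 0, "dy": 0, "dz": 0, "rx": 0, "ry": 0, "rz": 0, "jaw": -0.8}, {"dx": 0, "dy": 0, "dz": 0, "rx": 0, "ry": 0, "rz": 0, "jaw": -0.8}, {"dx": 0, "dy": 0, "dz": 0, "rx": 0, "ry": 0, "rz": 0, "jaw": -0.8}]'

```text
t: 6.42
tcp_pos: [0.3716, -0.2007, 0.1515]
ee_rot: [[0.954, 0.3, -0.001], [0.3, -0.954, 0.001], [-0.001, -0.001, -1.0]]
wrist_force: [-1.3, 0.2, -6.8]
finger_gap: 0.194
```

Gripped: the gap is 0.19, about 17 mm, which fits the knob. Now I swing along the arc.

Request:
drive_tool --moves '[{"dx": -7.8, "dy": 13.7, "dz": 0, "rx": 0, "ry": 0, "rz": 0, "jaw": -0.8}, {"dx": -6.2, "dy": 14.4, "dz": 0, "rx": 0, "ry": 0, "rz": 0, "jaw": -0.8}, {"dx": -4.5, "dy": 15.1, "dz": 0, "rx": 0, "ry": 0, "rz": 0, "jaw": -0.8}, {"dx": -2.8, "dy": 15.5, "dz": 0, "rx": 0, "ry": 0, "rz": 0, "jaw": -0.8}, {"dx": -0.9, "dy": 10, "dz": 0, "rx": 0, "ry": 0, "rz": 0, "jaw": -0.8}]'

```text
t: 6.83
tcp_pos: [0.3711, -0.274, 0.1518]
ee_rot: [[0.954, 0.3, -0.001], [0.3, -0.954, 0.0], [-0.001, -0.0, -1.0]]
wrist_force: [-0.3, 2.2, -4.4]
finger_gap: 0.197
```

Request:
drive_tool --moves '[{"dx": 0, "dy": 3, "dz": 0, "rx": 0, "ry": 0, "rz": 0, "jaw": -0.8}, {"dx": 0, "dy": 3, "dz": 0, "rx": 0, "ry": 0, "rz": 0, "jaw": -0.8}, {"dx": 0, "dy": 1, "dz": 0, "rx": 0, "ry": 0, "rz": 0, "jaw": -0.8}, {"dx": 0, "dy": 0, "dz": 0, "rx": 0, "ry": 0, "rz": 0, "jaw": -0.8}, {"dx": 0, "dy": 0, "dz": 0, "rx": 0, "ry": 0, "rz": 0, "jaw": -0.8}]'

```text
t: 7.25
tcp_pos: [0.371, -0.274, 0.1516]
ee_rot: [[0.953, 0.301, -0.004], [0.301, -0.953, 0.012], [0.0, -0.012, -1.0]]
wrist_force: [-10.4, 21.3, 7.4]
finger_gap: 0.193
```

A 21 N reaction appeared with the knob near the predicted closed point, so it's probably the stop. I'll release, lift and check.

Request:
drive_tool --moves '[{"dx": 0, "dy": 0, "dz": 0, "rx": 0, "ry": 0, "rz": 0, "jaw": 0.1}, {"dx": 0, "dy": 0, "dz": 0, "rx": 0, "ry": 0, "rz": 0, "jaw": 0.1}, {"dx": 0, "dy": 0, "dz": 0, "rx": 0, "ry": 0, "rz": 0, "jaw": 0.1}, {"dx": 0, "dy": 0, "dz": -30, "rx": 0, "ry": 0, "rz": 0, "jaw": 0.1}, {"dx": 0, "dy": 0, "dz": -30, "rx": 0, "ry": 0, "rz": 0, "jaw": 0.1}]'

```text
t: 7.67
tcp_pos: [0.3732, -0.2796, 0.2118]
ee_rot: [[0.954, 0.3, -0.002], [0.3, -0.954, 0.001], [-0.001, -0.002, -1.0]]
wrist_force: [1.4, 0.0, 0.3]
finger_gap: 0.548
```

Request:
drive_tool --moves '[{"dx": -25, "dy": 0, "dz": -10, "rx": 0, "ry": 0, "rz": 0, "jaw": 1}, {"dx": -25, "dy": 0, "dz": -10, "rx": 0, "ry": 0, "rz": 0, "jaw": 1}, {"dx": 0, "dy": 0, "dz": 0, "rx": 0, "ry": 0, "rz": 0, "jaw": 1}, {"dx": 0, "dy": 0, "dz": 0, "rx": 0, "ry": 0, "rz": 0, "jaw": 1}, {"dx": 0, "dy": 0, "dz": 0, "rx": 0, "ry": 0, "rz": 0, "jaw": 1}]'

```text
t: 8.08
tcp_pos: [0.3264, -0.2953, 0.2321]
ee_rot: [[0.954, 0.3, 0.001], [0.3, -0.954, -0.001], [0.001, 0.001, -1.0]]
wrist_force: [0.5, -0.0, -0.3]
finger_gap: 0.999
```

Run:
```python
from h import *
s,w=snap("wrist","w6");print(s['tcp_pos'],s['ee_rot'],s['wrist_force'])
np.save("s6.npy",np.r_[s['tcp_pos'],s['ee_rot'].ravel()])
for ce,st,bx in red(w["image"]):print(ce,st[4],bx.tolist(),plane(ray(w,ce,s),.076))
cv2.imwrite("pics/w6c.png",cv2.resize(w["image"][0:260,180:500],None,fx=2,fy=2)[:,:,::-1])
```

```text
[ 0.3264 -0.2953  0.2321] [[ 0.9541  0.2996  0.0013]
 [ 0.2996 -0.9541 -0.0008]
 [ 0.001   0.0012 -1.    ]] [ 0.5387 -0.0384 -0.2883]
[439.3075 166.0335] 1135 [[406.26165771484375, 174.71922302246094], [407.0623779296875, 155.50257873535156], [471.57537841796875, 158.1906280517578], [470.774658203125, 177.4072723388672]] [ 0.4008 -0.3846  0.076 ]
```

View pics/w6c.png

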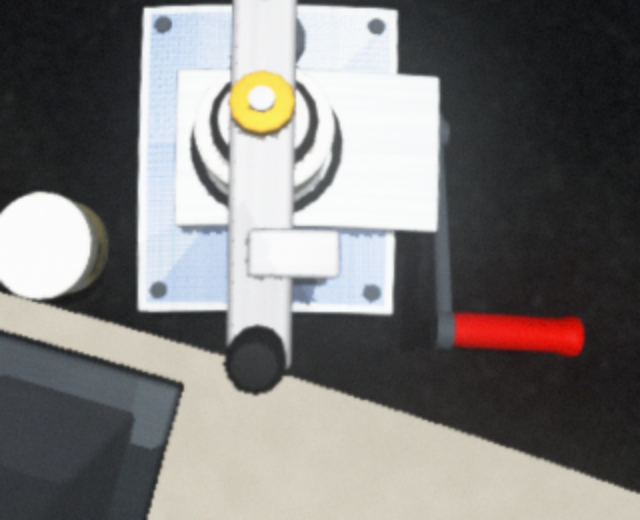

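The bar now lies under the catch lip (crop 295,255), parallel to the base edges. Knob top is at crop (255,360), the handle at (510,334). Checking the angle numerically.

Run:
```python
from h import *
s=bot.observe();w=bot.camera("wrist");P=lambda u,v,z:plane(ray(w,(180+u/2,v/2),s),z)
ang=lambda a,b:np.arctan2((a-b)[1],(a-b)[0])
for nm,a,b,z in(("barL",(235,10),(228,350),.15),("barR",(297,10),(290,350),.15),("baseL",(145,10),(138,308),.05),("baseR",(397,14),(392,312),.05),("platR",(439,76),(437,230),.071)):
    print(nm,ang(P(*a,z),P(*b,z)))
print("knob",P(255,358,.196));
i,o=P(454,330,.074),P(580,336,.074);print("handle yaw",ang(i,o)-np.pi/2,i,o)
c=bot.camera("scene");r=[x for x in red(c["image"]) if x[1][0]>300][0];q,e=meet([ray(c,r[0]),ray(w,(439.3,166),s)])
print("handle",q,e,"in tool mm",s['ee_rot'].T@(q-s['tcp_pos'])*1e3)
```

```text
barL 0.28381473567938204
barR 0.28495494908211505
baseL 0.2827805298246179
baseR 0.28785370726410214
platR 0.28944145365768104
knob [ 0.3674 -0.2749  0.196 ]
handle yaw 0.30077370932819303 [ 0.3916 -0.3556  0.074 ] [ 0.4096 -0.4139  0.074 ]
handle [ 0.4007 -0.3839  0.0754] [np.float64(0.0002492579697600997), np.float64(0.0002492579697601377)] in tool mm [ 44.0866 107.0298 156.3695]
```

The bar is parallel to the base within 5 mrad, so it's home. Next I turn the tool 91° for the handle.

Request:
drive_tool --moves '[{"dx": 0, "dy": 0, "dz": -5, "rx": 0, "ry": 0, "rz": 7, "jaw": 1}, {"dx": 0, "dy": 0, "dz": 0, "rx": 0, "ry": 0, "rz": 7, "jaw": 1}, {"dx": 0, "dy": 0, "dz": 0, "rx": 0, "ry": 0, "rz": 7, "jaw": 1}, {"dx": 0, "dy": 0, "dz": 0, "rx": 0, "ry": 0, "rz": 7, "jaw": 1}, {"dx": 0, "dy": 0, "dz": 0, "rx": 0, "ry": 0, "rz": 7, "jaw": 1}]'

```text
t: 8.65
tcp_pos: [0.3264, -0.2945, 0.2363]
ee_rot: [[0.952, -0.306, -0.001], [-0.306, -0.952, 0.001], [-0.001, -0.0, -1.0]]
wrist_force: [-0.2, 0.2, 0.2]
finger_gap: 0.997
```

Request:
drive_tool --moves '[{"dx": 0, "dy": 0, "dz": 0, "rx": 0, "ry": 0, "rz": 7, "jaw": 1}, {"dx": 0, "dy": 0, "dz": 0, "rx": 0, "ry": 0, "rz": 7, "jaw": 1}, {"dx": 0, "dy": 0, "dz": 0, "rx": 0, "ry": 0, "rz": 7, "jaw": 1}, {"dx": 0, "dy": 0, "dz": 0, "rx": 0, "ry": 0, "rz": 7, "jaw": 1}, {"dx": 0, "dy": 0, "dz": 0, "rx": 0, "ry": 0, "rz": 7, "jaw": 1}]'

```text
t: 9.07
tcp_pos: [0.295, -0.3235, 0.2362]
ee_rot: [[0.655, -0.755, 0.026], [-0.755, -0.655, 0.026], [-0.003, -0.037, -0.999]]
wrist_force: [-0.3, -0.2, -0.9]
finger_gap: 1.0
```

Request:
drive_tool --moves '[{"dx": 0, "dy": 0, "dz": 0, "rx": 0, "ry": 0, "rz": 7, "jaw": 1}, {"dx": 0, "dy": 0, "dz": 0, "rx": 0, "ry": 0, "rz": 7, "jaw": 1}, {"dx": 0, "dy": 0, "dz": 0, "rx": 0, "ry": 0, "rz": 7, "jaw": 1}, {"dx": 0, "dy": 0, "dz": 0, "rx": 0, "ry": 0, "rz": 0, "jaw": 1}, {"dx": 0, "dy": 0, "dz": 0, "rx": 0, "ry": 0, "rz": 0, "jaw": 1}]'

```text
t: 9.48
tcp_pos: [0.2161, -0.3703, 0.2365]
ee_rot: [[0.437, -0.896, 0.082], [-0.899, -0.432, 0.068], [-0.025, -0.103, -0.994]]
wrist_force: [0.3, 0.1, -0.6]
finger_gap: 0.999
```

Request:
drive_tool --moves '[{"dx": 28, "dy": -12, "dz": 0, "rx": 0, "ry": 0, "rz": 0, "jaw": 1}, {"dx": 28, "dy": -12, "dz": 0, "rx": 0, "ry": 0, "rz": 0, "jaw": 1}, {"dx": 28, "dy": -12, "dz": 0, "rx": 0, "ry": 0, "rz": 0, "jaw": 1}, {"dx": 27, "dy": -10, "dz": 0, "rx": 0, "ry": 0, "rz": 0, "jaw": 1}, {"dx": 0, "dy": 0, "dz": 0, "rx": 0, "ry": 0, "rz": 0, "jaw": 1}]'

```text
t: 9.9
tcp_pos: [0.2913, -0.4606, 0.2374]
ee_rot: [[0.473, -0.876, 0.096], [-0.881, -0.467, 0.08], [-0.025, -0.122, -0.992]]
wrist_force: [-0.2, 1.0, -0.9]
finger_gap: 1.0
```

Run:
```python
from h import *
s,w=snap("wrist","w7");c=bot.camera("scene")
h=np.array([.4007,-.3839,.0754]);print(s['tcp_pos'],s['ee_rot'],"handle in tool",s['ee_rot'].T@(h-s['tcp_pos'])*1e3)
for ce,st,bx in red(w["image"]):
    q=plane(ray(w,ce,s),.0754);print(ce,st,q,s['ee_rot'].T@(q-s['tcp_pos'])*1e3)
r=[x for x in red(c["image"]) if x[1][0]>300];print(r)
```

```text
[ 0.2913 -0.4606  0.2374] [[ 0.4731 -0.8758  0.096 ]
 [-0.8807 -0.467   0.08  ]
 [-0.0252 -0.1224 -0.9922]] handle in tool [ -11.7468 -111.784   177.3315]
[205.5538 221.3514] [ 196  192   23   63 1013] [ 0.4004 -0.3849  0.0754] [ -11.0298 -111.0384  177.2213]
[ 65.9811 345.2453] [ 62 341   9  10  53] [ 0.5416 -0.0923  0.0754] [-201.9376 -371.3554  214.1807]
[(array([446.3132, 333.9623]), array([430, 329,  33,  12, 265], dtype=int32), array([[429.606 , 337.5309],
       [430.4053, 328.3396],
       [462.2514, 331.1088],
       [461.4522, 340.3001]], dtype=float32))]
```

The turn hit joint 6's limit: tool yaw = j1 − j6 + π, so the tool drifted and tilted. The other sense, tool x toward clamp +y, fits. I'll work out the correction.

Run:
```python
from h import *
from scipy.spatial.transform import Rotation as Ro
s=bot.observe();R=s['ee_rot'];print(s['joint_pos'])
yaw=np.arctan2(R[1,0],R[0,0]);print("yaw deg",np.degrees(yaw))
x=np.array([np.cos(yaw),np.sin(yaw),0]);T=np.c_[x,np.cross([0,0,-1],x),[0,0,-1]]
print("level rv deg",np.degrees(Ro.from_matrix(R.T@T).as_rotvec()))
```

```text
[-1.0799  0.1813  0.0888  1.5052  0.1221  3.1407]
yaw deg -61.823686638944366
level rv deg [-6.9989  1.5298 -0.0936]
```

Request:
drive_tool --moves '[{"dx": 0, "dy": 0, "dz": 0, "rx": 0, "ry": 0, "rz": -7, "jaw": 1}, {"dx": 0, "dy": 0, "dz": 0, "rx": 0, "ry": 0, "rz": -7, "jaw": 1}, {"dx": 0, "dy": 0, "dz": 0, "rx": 0, "ry": 0, "rz": -7, "jaw": 1}, {"dx": 0, "dy": 0, "dz": 0, "rx": 0, "ry": 0, "rz": -7, "jaw": 1}, {"dx": 0, "dy": 0, "dz": 0, "rx": 0, "ry": 0, "rz": -7, "jaw": 1}]'

```text
t: 10.42
tcp_pos: [0.2874, -0.457, 0.2401]
ee_rot: [[0.891, -0.443, 0.096], [-0.451, -0.889, 0.078], [0.051, -0.113, -0.992]]
wrist_force: [-0.4, 0.5, -0.7]
finger_gap: 1.002
```

Request:
drive_tool --moves '[{"dx": 0, "dy": 0, "dz": 0, "rx": 0, "ry": 0, "rz": -7, "jaw": 1}, {"dx": 0, "dy": 0, "dz": 0, "rx": 0, "ry": 0, "rz": -7, "jaw": 1}, {"dx": 0, "dy": 0, "dz": 0, "rx": 0, "ry": 0, "rz": -7, "jaw": 1}, {"dx": 0, "dy": 0, "dz": 0, "rx": 0, "ry": 0, "rz": -7, "jaw": 1}, {"dx": 0, "dy": 0, "dz": 0, "rx": 0, "ry": 0, "rz": -7, "jaw": 1}]'

```text
t: 10.83
tcp_pos: [0.2874, -0.457, 0.2402]
ee_rot: [[0.984, 0.148, 0.096], [0.141, -0.987, 0.078], [0.107, -0.064, -0.992]]
wrist_force: [0.2, -0.2, 0.3]
finger_gap: 0.999
```

Request:
drive_tool --moves '[{"dx": 0, "dy": 0, "dz": 0, "rx": 0, "ry": 0, "rz": -7, "jaw": 1}, {"dx": 0, "dy": 0, "dz": 0, "rx": 0, "ry": 0, "rz": -7, "jaw": 1}, {"dx": 0, "dy": 0, "dz": 0, "rx": 0, "ry": 0, "rz": -7, "jaw": 1}, {"dx": 0, "dy": 0, "dz": 0, "rx": 0, "ry": 0, "rz": -7, "jaw": 1}, {"dx": 0, "dy": 0, "dz": 0, "rx": 0, "ry": 0, "rz": -7, "jaw": 1}]'

```text
t: 11.25
tcp_pos: [0.2874, -0.457, 0.2402]
ee_rot: [[0.721, 0.686, 0.096], [0.681, -0.728, 0.078], [0.124, 0.009, -0.992]]
wrist_force: [0.6, -1.0, -0.6]
finger_gap: 1.003
```

Request:
drive_tool --moves '[{"dx": 0, "dy": 0, "dz": 0, "rx": 0, "ry": 0, "rz": -7, "jaw": 1}, {"dx": 0, "dy": 0, "dz": 0, "rx": 0, "ry": 0, "rz": -7, "jaw": 1}, {"dx": 0, "dy": 0, "dz": 0, "rx": 0, "ry": 0, "rz": -7, "jaw": 1}, {"dx": 0, "dy": 0, "dz": 0, "rx": 0, "ry": 0, "rz": -7, "jaw": 1}, {"dx": 0, "dy": 0, "dz": 0, "rx": 0, "ry": 0, "rz": -7, "jaw": 1}]'

```text
t: 11.67
tcp_pos: [0.2874, -0.457, 0.2402]
ee_rot: [[0.197, 0.976, 0.096], [0.976, -0.205, 0.078], [0.096, 0.078, -0.992]]
wrist_force: [-0.7, -0.2, 0.2]
finger_gap: 1.001
```

Request:
drive_tool --moves '[{"dx": 0, "dy": 0, "dz": 0, "rx": 0, "ry": 0, "rz": -7, "jaw": 1}, {"dx": 0, "dy": 0, "dz": 0, "rx": 0, "ry": 0, "rz": -7, "jaw": 1}, {"dx": 0, "dy": 0, "dz": 0, "rx": 0, "ry": 0, "rz": -7, "jaw": 1}, {"dx": 0, "dy": 0, "dz": 0, "rx": 0, "ry": 0, "rz": -7, "jaw": 1}, {"dx": 0, "dy": 0, "dz": 0, "rx": 0, "ry": 0, "rz": 0, "jaw": 1}]'

```text
t: 12.08
tcp_pos: [0.2874, -0.4572, 0.2401]
ee_rot: [[-0.281, 0.955, 0.096], [0.959, 0.274, 0.078], [0.048, 0.114, -0.992]]
wrist_force: [-0.4, 0.3, 0.5]
finger_gap: 1.002
```

```bash
cat > tgt.py <<'E'
from h import *
from scipy.spatial.transform import Rotation as Ro
import sys
s=bot.observe();R=s['ee_rot'];p=s['tcp_pos'];a=.287
T=np.c_[[-np.sin(a),np.cos(a),0],[np.cos(a),np.sin(a),0],[0,0,-1]]
h=np.array([.4007,-.3839,.0754])
print(s['t'],s['joint_pos'],p)
print("rv deg",np.degrees(Ro.from_matrix(R.T@T).as_rotvec()),"handle in level tool mm",T.T@(h-p)*1e3)
E
python3 tgt.py
```

```text
12.0833 [-1.0818  0.1763  0.0868  1.5055  0.1221  0.2055] [ 0.2874 -0.4572  0.2401]
rv deg [ 6.57   -2.7686 -0.2818] handle in level tool mm [ 38.2055 129.3954 164.726 ]
```

Request:
drive_tool --moves '[{"dx": 0, "dy": 0, "dz": 0, "rx": 6.57, "ry": -2.77, "rz": 0, "jaw": 1}, {"dx": 8, "dy": 32, "dz": 0, "rx": 0, "ry": 0, "rz": 0, "jaw": 1}, {"dx": 8, "dy": 32, "dz": 0, "rx": 0, "ry": 0, "rz": 0, "jaw": 1}, {"dx": 8, "dy": 32, "dz": 0, "rx": 0, "ry": 0, "rz": 0, "jaw": 1}, {"dx": 9, "dy": 33, "dz": 0, "rx": 0, "ry": 0, "rz": 0, "jaw": 1}]'

```text
t: 12.5
tcp_pos: [0.4031, -0.3897, 0.2401]
ee_rot: [[-0.271, 0.963, -0.0], [0.963, 0.271, 0.0], [0.0, -0.0, -1.0]]
wrist_force: [0.7, -0.4, -0.4]
finger_gap: 0.998
```

Request:
drive_tool --moves '[{"dx": 0, "dy": 0, "dz": 30, "rx": 0, "ry": 0, "rz": 0, "jaw": 1}, {"dx": 0, "dy": 0, "dz": 30, "rx": 0, "ry": 0, "rz": 0, "jaw": 1}, {"dx": 0, "dy": 0, "dz": 30, "rx": 0, "ry": 0, "rz": 0, "jaw": 1}, {"dx": 0, "dy": 0, "dz": 0, "rx": 0, "ry": 0, "rz": 0, "jaw": 1}, {"dx": 0, "dy": 0, "dz": 0, "rx": 0, "ry": 0, "rz": 0, "jaw": 1}]'

```text
t: 12.92
tcp_pos: [0.4013, -0.3898, 0.149]
ee_rot: [[-0.273, 0.962, -0.003], [0.962, 0.273, 0.003], [0.004, -0.002, -1.0]]
wrist_force: [-0.6, -0.1, 0.4]
finger_gap: 1.0
```

```bash
python3 tgt.py
python3 - <<'E'
from h import *
s,w=snap("wrist","w8")
for ce,st,bx in red(w["image"]):
    q=plane(ray(w,ce,s),.0754);print(ce,st,q,s['ee_rot'].T@(q-s['tcp_pos'])*1e3)
c=bot.camera("scene")
cv2.imwrite("pics/both2.png",np.hstack([w["image"][150:450,170:470],cv2.resize(c["image"][230:370,320:480],(343,300),interpolation=cv2.INTER_CUBIC)])[:,:,::-1])
E
```

```text
12.9167 [-0.7711  0.2    -0.078   1.297   0.0002  0.5235] [ 0.4013 -0.3898  0.149 ]
rv deg [-0.108  -0.2163 -0.6158] handle in level tool mm [ 5.8576  1.1192 73.5718]
[323.7516 234.7315] [ 311  189   27   92 2037] [ 0.4012 -0.3852  0.0754] [ 4.2534  1.3221 73.586 ]
```

View pics/both2.png

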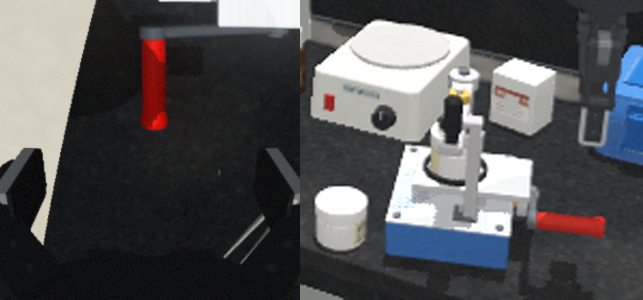

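The handle is centred between the open pads. The bar is still home in the scene view, and the visible tips are at about scene (457,298). I'll get the tip height from that pixel before going down.

Run:
```python
from h import *
s=bot.observe();c=bot.camera("scene");w=bot.camera("wrist")
for u in (457,452):
  p=ray(c,(u,298));q,e=meet([p,(s['tcp_pos']+0,s['ee_rot'][:,2])]);print(q,e)
# pad corner in wrist, left inner tip (215,300), right (440,300): half gap 42.5mm
for px in((215,300),(440,300)):
    o,d=ray(w,px,s);R=s['ee_rot'];dt=R.T@d;ot=R.T@(o-s['tcp_pos']);t=.0425/abs(dt[1]);print((ot+dt*t)*1e3)
```

```text
[ 0.4031 -0.3936  0.1598] [np.float64(0.0018325299361299046), np.float64(0.001832529936129795)]
[ 0.4021 -0.3891  0.1583] [np.float64(0.0027530836025881225), np.float64(0.0027530836025879877)]
[  6.8689 -43.862  -34.4419]
[ 15.4036  41.138  -52.5653]
```

Request:
drive_tool --moves '[{"dx": 0, "dy": 1, "dz": 25, "rx": 0, "ry": 0, "rz": 0, "jaw": 1}, {"dx": 0, "dy": 0, "dz": 25, "rx": 0, "ry": 0, "rz": 0, "jaw": 1}, {"dx": 0, "dy": 0, "dz": 22, "rx": 0, "ry": 0, "rz": 0, "jaw": 1}, {"dx": 0, "dy": 0, "dz": 10, "rx": 0, "ry": 0, "rz": 0, "jaw": 1}, {"dx": 0, "dy": 0, "dz": 0, "rx": 0, "ry": 0, "rz": 0, "jaw": 1}]'

```text
t: 13.53
tcp_pos: [0.4024, -0.3907, 0.0665]
ee_rot: [[-0.273, 0.962, -0.002], [0.962, 0.273, 0.002], [0.003, -0.001, -1.0]]
wrist_force: [-0.6, 0.1, 0.2]
finger_gap: 0.999
```

Request:
drive_tool --moves '[{"dx": 0, "dy": 0, "dz": 10, "rx": 0, "ry": 0, "rz": 0, "jaw": 1}, {"dx": 0, "dy": 0, "dz": 10, "rx": 0, "ry": 0, "rz": 0, "jaw": 1}, {"dx": 0, "dy": 0, "dz": 10, "rx": 0, "ry": 0, "rz": 0, "jaw": 1}, {"dx": 0, "dy": 0, "dz": 0, "rx": 0, "ry": 0, "rz": 0, "jaw": 1}, {"dx": 0, "dy": 0, "dz": 0, "rx": 0, "ry": 0, "rz": 0, "jaw": 1}]'

```text
t: 13.95
tcp_pos: [0.4028, -0.3908, 0.0371]
ee_rot: [[-0.274, 0.962, -0.001], [0.962, 0.274, 0.002], [0.002, -0.001, -1.0]]
wrist_force: [-0.2, 0.1, 0.5]
finger_gap: 1.0
```

Close with moderate force.

Request:
drive_tool --moves '[{"dx": 0, "dy": 0, "dz": 0, "rx": 0, "ry": 0, "rz": 0, "jaw": -1}, {"dx": 0, "dy": 0, "dz": 0, "rx": 0, "ry": 0, "rz": 0, "jaw": -1}, {"dx": 0, "dy": 0, "dz": 0, "rx": 0, "ry": 0, "rz": 0, "jaw": -1}, {"dx": 0, "dy": 0, "dz": 0, "rx": 0, "ry": 0, "rz": 0, "jaw": -1}, {"dx": 0, "dy": 0, "dz": 0, "rx": 0, "ry": 0, "rz": 0, "jaw": -1}]' --force 50

```text
t: 14.37
tcp_pos: [0.4032, -0.3912, 0.0379]
ee_rot: [[-0.274, 0.962, -0.0], [0.962, 0.274, 0.0], [0.001, -0.0, -1.0]]
wrist_force: [-0.0, 1.2, 0.8]
finger_gap: 0.299
```

Request:
drive_tool --moves '[{"dx": 0, "dy": 0, "dz": 0, "rx": 0, "ry": 0, "rz": 0, "jaw": -1}, {"dx": 0, "dy": 0, "dz": 0, "rx": 0, "ry": 0, "rz": 0, "jaw": -1}, {"dx": 0, "dy": 0, "dz": 0, "rx": 0, "ry": 0, "rz": 0, "jaw": -1}, {"dx": 0, "dy": 0, "dz": 0, "rx": 0, "ry": 0, "rz": 0, "jaw": -1}, {"dx": 0, "dy": 0, "dz": 0, "rx": 0, "ry": 0, "rz": 0, "jaw": -1}]'

```text
t: 14.78
tcp_pos: [0.4038, -0.3911, 0.0379]
ee_rot: [[-0.274, 0.962, 0.001], [0.962, 0.274, 0.001], [0.001, 0.001, -1.0]]
wrist_force: [4.1, 1.7, 1.8]
finger_gap: 0.165
```

```bash
python3 tgt.py; python3 -c "
from h import *
s=bot.observe();c=bot.camera('scene');print(s['wrist_force'],s['finger_gap']);print([x[0:2] for x in red(c['image'],15)])"
```

```text
14.7833 [-0.7701  0.2473 -0.2673  1.0563  0.0012  0.5228] [ 0.4038 -0.3911  0.0379]
rv deg [ 0.0567 -0.0356 -0.517 ] handle in level tool mm [  7.7367  -0.9298 -37.5202]
[4.0939 1.7408 1.7952] 0.16480499972813925
[(array([213.4494, 196.1573]), array([208, 189,  12,  12,  89], dtype=int32)), (array([333.4444, 277.3704]), array([332, 274,   4,   8,  27], dtype=int32)), (array([436.9911, 333.0089]), array([430, 329,  15,   9, 112], dtype=int32)), (array([458.7917, 335.6458]), array([456, 331,   6,  10,  48], dtype=int32))]
```

Handle gripped: gap about 14–16 mm, pads on its outer half. I raise it along the 100 mm arc.

Request:
drive_tool --moves '[{"dx": 0, "dy": 4.9, "dz": -11.2, "rx": 0, "ry": 0, "rz": 0, "jaw": -1}, {"dx": 0, "dy": 6.2, "dz": -10.5, "rx": 0, "ry": 0, "rz": 0, "jaw": -1}, {"dx": 0, "dy": 7.4, "dz": -9.7, "rx": 0, "ry": 0, "rz": 0, "jaw": -1}, {"dx": 0, "dy": 8.6, "dz": -8.7, "rx": 0, "ry": 0, "rz": 0, "jaw": -1}, {"dx": 0, "dy": 9.6, "dz": -7.6, "rx": 0, "ry": 0, "rz": 0, "jaw": -1}]'

```text
t: 15.25
tcp_pos: [0.438, -0.3808, 0.0855]
ee_rot: [[-0.274, 0.962, -0.003], [0.962, 0.274, 0.001], [0.002, -0.003, -1.0]]
wrist_force: [-0.4, -0.3, -6.1]
finger_gap: 0.171
```

```bash
python3 tgt.py; python3 -c "
from h import *
s=bot.observe();c=bot.camera('scene');print(s['wrist_force'],s['finger_gap']);print([x[0:2] for x in red(c['image'],15)][2:])"
```

```text
15.25 [-0.715   0.2576 -0.1455  1.1705 -0.0012  0.5786] [ 0.438  -0.3808  0.0855]
rv deg [-0.1474 -0.0968 -0.5611] handle in level tool mm [  7.6314 -36.655   10.1263]
[-0.3505 -0.3325 -6.1217] 0.1706688711380481
[(array([439.2719, 304.4298]), array([433, 300,  14,  10, 114], dtype=int32)), (array([460.8696, 306.8478]), array([458, 302,   6,  10,  46], dtype=int32))]
```

Handle moves with the gripper (scene row 333 → 304). Continuing.

Request:
drive_tool --moves '[{"dx": 0, "dy": 10.4, "dz": -6.4, "rx": 0, "ry": 0, "rz": 0, "jaw": -1}, {"dx": 0, "dy": 11.1, "dz": -5.1, "rx": 0, "ry": 0, "rz": 0, "jaw": -1}, {"dx": 0, "dy": 11.7, "dz": -3.7, "rx": 0, "ry": 0, "rz": 0, "jaw": -1}, {"dx": 0, "dy": 12, "dz": -2.2, "rx": 0, "ry": 0, "rz": 0, "jaw": -1}, {"dx": 0, "dy": 12.2, "dz": -0.8, "rx": 0, "ry": 0, "rz": 0, "jaw": -1}]'

```text
t: 15.72
tcp_pos: [0.4941, -0.3645, 0.1041]
ee_rot: [[-0.274, 0.962, -0.001], [0.962, 0.274, 0.002], [0.002, -0.001, -1.0]]
wrist_force: [-4.3, 2.5, -0.2]
finger_gap: 0.163
```

Request:
drive_tool --moves '[{"dx": 0, "dy": 0, "dz": 0, "rx": 0, "ry": 0, "rz": 0, "jaw": -1}, {"dx": 0, "dy": 0, "dz": 0, "rx": 0, "ry": 0, "rz": 0, "jaw": -1}, {"dx": 0, "dy": 0, "dz": 0, "rx": 0, "ry": 0, "rz": 0, "jaw": -1}, {"dx": 0, "dy": 0, "dz": 0, "rx": 0, "ry": 0, "rz": 0, "jaw": -1}, {"dx": 0, "dy": 0, "dz": 0, "rx": 0, "ry": 0, "rz": 0, "jaw": -1}]'

```text
t: 16.13
tcp_pos: [0.4933, -0.3649, 0.104]
ee_rot: [[-0.274, 0.962, -0.001], [0.962, 0.274, 0.001], [0.002, -0.0, -1.0]]
wrist_force: [-5.4, 3.1, 3.8]
finger_gap: 0.168
```

Run:
```python
from h import *
s,w=snap("wrist","w9");c=bot.camera('scene')
print(s['tcp_pos'],s['wrist_force'],s['finger_gap']);print([x[0:2] for x in red(c['image'],15)][2:])
a=.287;C=np.array([[np.cos(a),-np.sin(a)],[np.sin(a),np.cos(a)]])
h0=np.array([.4007,-.3839]);org=h0-C@np.array([-.079,-.113])
print("clamp origin",org,"hinge",org+C@[.055,0],"tcp in clamp",C.T@(s['tcp_pos'][:2]-org))
cv2.imwrite("pics/both3.png",np.hstack([w["image"][100:400,110:470],cv2.resize(c["image"][230:370,320:480],(400,350),interpolation=cv2.INTER_CUBIC)[:300]])[:,:,::-1])
```

```text
[ 0.4933 -0.3649  0.104 ] [-5.384   3.1316  3.7776] 0.16811449868709094
[(array([440.4141, 282.2222]), array([434, 279,  14,   8,  99], dtype=int32)), (array([460.9459, 284.4324]), array([459, 281,   5,   8,  37], dtype=int32))]
clamp origin [ 0.4445 -0.2532] hinge [ 0.4972 -0.2376] tcp in clamp [ 0.0152 -0.121 ]
```

View pics/both3.png

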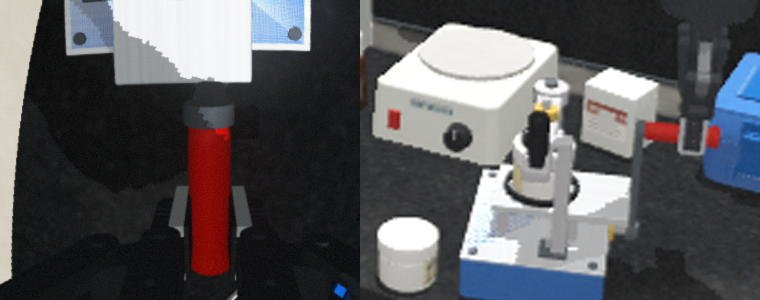

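The lever stands upright with the red handle held in the pads, and the bar is still in the catch with the knob over the tub. I'll hold a little longer and run a last numeric check.

Request:
drive_tool --moves '[{"dx": 0, "dy": 0, "dz": 0, "rx": 0, "ry": 0, "rz": 0, "jaw": -1}, {"dx": 0, "dy": 0, "dz": 0, "rx": 0, "ry": 0, "rz": 0, "jaw": -1}, {"dx": 0, "dy": 0, "dz": 0, "rx": 0, "ry": 0, "rz": 0, "jaw": -1}, {"dx": 0, "dy": 0, "dz": 0, "rx": 0, "ry": 0, "rz": 0, "jaw": -1}, {"dx": 0, "dy": 0, "dz": 0, "rx": 0, "ry": 0, "rz": 0, "jaw": -1}]'

```text
t: 16.65
tcp_pos: [0.4931, -0.3649, 0.104]
ee_rot: [[-0.274, 0.962, -0.001], [0.962, 0.274, 0.001], [0.002, -0.0, -1.0]]
wrist_force: [-3.8, 2.1, 3.8]
finger_gap: 0.167
```

Run:
```python
from h import *
s=bot.observe();w=bot.camera("wrist");c=bot.camera("scene")
q,e=meet([ray(w,(319,226),s),ray(c,(434,283))])
a=.287;C=np.array([[np.cos(a),-np.sin(a)],[np.sin(a),np.cos(a)]]);k=C.T@(q[:2]-[.4445,-.2532])
print("inner end of red",q,e,"clamp xy",k,"lever rad",np.arctan2(q[2]-.04,.015-k[0])-.349)
# knob: compare with closed picture; platen right edge front corners at lift
print("knob top",plane(ray(c,(320+538*0+ (538-360)*.4,230+113*.4)),.196))
print(s['t'],s['wrist_force'],s['finger_gap'],s['joint_vel'])
```

```text
inner end of red [ 0.481  -0.3286  0.138 ] [np.float64(0.0007952823841303859), np.float64(0.0007952823841304841)] clamp xy [ 0.0136 -0.0827] lever rad 1.2080197984078573
knob top [ 0.366  -0.2737  0.196 ]
16.65 [-3.8415  2.0782  3.8228] 0.16703598650519524 [ 0.0014 -0.0001 -0.0011 -0.001   0.0003 -0.0001]
```

Lever at about 1.21 rad, handle at 138 mm, knob still at its closed position, arm still. Handing in.

```bash
python3 -c "
from workcell import bot
print(bot.sign_off());s=bot.observe();print(s['t'],s['tcp_pos'],s['finger_gap'])"
```

```text
the job is handed in; nothing more can be done
None
the job is handed in; nothing more can be done
```

The tub is clamped. I swung the bar home into the catch, raised the cam lever upright and handed the job in at about 16.7 s, with the gripper still holding the red handle.

**Last checks**
- **Bar:** parallel to the base within about 5 mrad when it closed. At the end the knob was still within about 2 mm of that position.
- **Lever:** about 1.21 rad against a target of 1.22, with the handle at 138 mm (140 expected). The arm was still and the reaction at the wrist was about 6 N.
- **Grip:** the finger opening read about 14 mm on the 16 mm handle, at the 50 N grip I set.
- **Not measured:** the pad force, the platen lift and the tub's centring. I inferred them from the lever angle and bar position. The bystanders looked undisturbed in the last scene views; I did not measure them.

**What went wrong or disagreed**
- **Fingertip offset:** in the images the fingertips stood about 19 mm behind the reported TCP, not 14 mm ahead as the text says. My first push and first grip attempt therefore passed above the knob without moving the bar. I corrected for this by measurement.
- **Turn for the handle:** my first wrist turn ran into joint 6's limit, and the tool drifted and tilted. I turned it the other way round and levelled it before going down to the handle.

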